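# Clear the welding turntable and hold its index plunger out

## Robot

A 6-joint arm with a two-finger parallel gripper is mounted at the origin on the work surface. World frame = base frame: x ahead of the robot, y to its left, z up, the work surface at z = 0. Lengths are in m, angles in rad, forces in N, time in s.
With the tool pointing down it reaches from about 0.275 to 0.825 m from the base axis. Payload 4.9 kg.
Tool frame: the origin (TCP) lies at the very end of the fingers, on their centre line; the grasp point (between the pads) lies 19 mm behind it; z points along the fingers, y is the line along which they close (so a half turn about z gives the same grasp; the last joint's range is limited). The gripper opens to 85 mm and grips with 20 to 120 N. Pads are 22 mm wide; open, the fingers measure 114 mm over their backs; the gripper's body (76 mm by 85 mm) begins 54 mm behind the grasp point. The pads swing forward as they close: fully open they stand 13 mm farther back than shut.
Start: joints at [0.986, 0.326, -0.193, 1.052, 0, 1.437], TCP at [0.24, 0.495, 0.231] pointing down, gripper open.
Joint ranges: [-2.65, 2.65], [-0.97, 1.79], [-1.3, 1.35], [-1.93, 2.1], [-1.47, 1.37], [-3.14, 3.14]. Speed limits (rad/s): [2.57, 2.57, 3.14, 3.14, 3.14, 3.14].

## Interface

Orientations are given as a rotation vector (axis times angle).
In Python, from cell import r, vision gives the robot as it stands.
- The arm moves only by the tool run_rows, called after "Request:" as name(argument=value, ...), one argument or row to a line, values as JSON. Schema: {"type":"object","properties":{"rows":{"type":"array","items":{"type":"object","properties":{"d":{"type":"array","items":{"type":"number"},"minItems":3,"maxItems":3},"r":{"type":"array","items":{"type":"number"},"minItems":3,"maxItems":3}},"additionalProperties":false},"minItems":1,"maxItems":12},"aperture":{"type":"number"},"only":{"type":"string"},"quiet":{"type":"boolean"},"lines":{"type":"string"}},"required":["rows"],"additionalProperties":false}. rows is a list of rows, 1 to 12 of them, each an object with the fields d (a list: dx, dy, dz in fractions of the full range, 1 being 0.75 m), r (a list: a rotation vector rx, ry, rz in a scale on which 1.0 is pi/2 rad); a field left out counts as zero; each row shifts and turns the commanded pose from where the row before left it, along the tool's axes as they then stand; what a row does not reach is not made up. A row lasts 1/12 s, in which the tool goes at most 0.0417 m and 0.125 rad, less where a joint would pass 70% of its speed; a pose out of reach is approached as far as the arm can. aperture is the opening from 0.0 (shut) to 1.0 (fully open), set as the call begins (left out keeps the last). The fingers move at their own pace and stop on an object; the grip force is fixed at half the most. Time passes only in rows, so rows that do not move let the fingers close. The tool returns the time, the measured TCP pose, the force, the opening and the grip force at its end. only (a regular expression) keeps the lines of the reply that match it, lines (a string "A,B") keeps lines A to B, and quiet returns only ok. Input that does not fit is refused with a message, and nothing moves.
- r.observe(): the state, without advancing time (a new reading comes with each control period).
- vision.capture(name): name is "side" or "top"; returns a dict with "image" (480x640x3 uint8, red, green, blue), "intrinsics" (3x3 intrinsics, pixels), "k1" (the pictures are not rectified: a ray, as slopes to the right and down, at radius r is drawn at 1 + k1 r^2 times it, then the intrinsics apply), "view" (4x4, takes a point from world to camera coordinates). Camera axes: x right, y up, looking along -z (the intrinsics and any distortion apply to the point x, -y, -z); pixel columns grow to the right and rows downward; lengths in m; the calibration is good to about 2 mm. A picture is of the moment at which its call begins. There is no depth.
- r.sign_off(): hands the job in; it is judged then, once.
The state is a dict: "t": time; "q": joint angles; "dq": joint speeds; "joint_torque": joint torques, N m; "tool_pos": TCP position; "eef_rot": TCP orientation; "ft_force": force on the tool from outside, world axes, zero at the start; "wrist_torque": the same for the moment, N m; "opening": opening from 0.0 (shut) to 1.0 (fully open); "finger_force": force on a finger pad.
Only numpy, scipy, OpenCV 4.12 (cv2) and the standard library are available. Lean on these libraries where they do the work, as an engineer would, in place of code of your own. Each camera call takes 0.05 s, during which the arm holds its last target. There are 200 camera calls.

## Task

A setting block, the one with two punch dots, has been left standing on the faceplate of the welding turntable: put it back upright and fully down in its own slot of the rack, the slot marked with two dots, and let go of it. Only then take the black knob of the turntable's index plunger, pull it straight up to its stop, and finish while still holding it there in the gripper, so that the pin stays clear of its hole and the welder can turn the plate. Do not turn the faceplate yourself, and leave the other block, the tube offcut and the spanner where they are.

Things in the scene. Friction and masses are not known exactly. Their poses are not given: they have to be found in the camera images.
- setting_block: Aluminium block, 50 mm long (its x), 30 thick (its y), 60 high (its z), about 0.24 kg, two small dark dots on its top; at first upright on the faceplate beside the pipe. Origin: centre of its underside. Take it from above across the 30 mm, over its upper half; 30 mm or more is free on either side, so open the fingers to about 60 mm.
- slot2: Grey socket with two dots on its rim at both sides of the pocket: the block's own slot. Fixed on the rack plate; 66 (x) by 78 (y) by 30 mm high. Pocket centred, 53 mm (x) by 33 mm (y), 24 mm deep, open upwards, rim bevelled; the block goes in with its x along the slot's x, either way round. Origin: centre of its underside, 6 mm above the bench. Axes: z up.
- slot2_floor (a point): Middle of the pocket floor of slot2, 24 mm below its rim and 12 mm above the bench; the block's origin comes here when it is fully down. Axes as slot2.
- slot1: Grey socket with one dot, pocket 53 by 23 mm, holding the 20 mm block. Fixed; else as slot2. The three sockets stand in a row along their x at 70 mm pitch, in any order.
- slot3: Grey socket with three dots, pocket 53 by 43 mm, empty, for a 40 mm block: not the place for the two-dot block. Fixed; else as slot2.
- turntable: Fixed blue foot of the bench welding turntable; origin on the bench, on the plate's vertical axis. Round steel faceplate 280 mm across, its top 100 mm above the bench; on it, in the middle, a 90 mm flange with a 48 mm pipe, top 196 mm above the bench, held by two low toe clamps (tops 125 mm) along x. The index plunger's steel bracket stands at its -y side.
- seat_hole (a point): Mouth of the plate's index hole in which the pin sits, on the plate's top, 126 mm from the plate's axis towards the turntable's -y. The bracket arm over it is 36 mm wide, its top 124 mm above the bench; its post is just outside the rim. Axes as turntable.
- faceplate (a joint): Angle of the faceplate about its vertical axis (rad), 0 at the start; the seated pin locks it (with a little play), and it turns stiffly when the pin is out.
- index_plunger (a joint): Lift of the plunger in m: 0 with its 10 mm pin seated 9 mm deep in the plate's hole, 0.014 at its upper stop with the pin's tip 5 mm clear of the plate. A spring draws it down with about 8 N when seated, about 15 N at the stop; it does not latch.
- pull_knob: Black plastic knob of the index plunger, rigid with the pin, moving straight up with it. Origin at its underside on the pin's vertical axis, 147 mm above the bench when seated: 18 mm neck, then a cylindrical head 28 mm across and 22 mm high (8 to 30 mm above the origin). Below it a fixed 18 mm sleeve and a 26 mm lock nut, top 131 mm above the bench.
- knob_grip (a point): Middle of the knob's head, 19 mm above the origin of pull_knob: pinch here from above, fingers closing in any direction, firmly (about 50 N). Axes as turntable.
- thin_block: Bystander: aluminium block 50 by 20 by 60 mm with one dot, standing in slot1. Origin: centre of its underside.
- tube_offcut: Bystander: short stainless tube, 48 mm across, 36 mm high, upright on the bench beyond the work. Origin: centre of its underside.
- spanner: Bystander: open-ended spanner, 130 mm long, lying on the bench beyond the far end of the rack. Origin under its middle.
Mind the look-alikes: they are no part of the job. Leave any green or red look-alike of the setting_block alone.

How it is judged:
On the way, in this order (a step that is already met when the one before it is completed fails the run):
1. The two-dot setting block stands fully down in the two-dot slot, let go, with the plunger still seated (horizontal distance between setting_block and slot2_floor below 0.004 m and z of setting_block in the frame of slot2_floor below 0.003 m and angle between setting_block's own z axis and vertical below 0.06 rad and angle between the x axis of setting_block and the x axis of slot2, either way round below 0.12 rad and linear speed of setting_block below 0.02 m/s and contact force between setting_block and the fingers below 0.2 N and value of joint index_plunger below 0.003 m), for 0.2 s.
2. The gripper holds the plunger pulled up to its stop (value of joint index_plunger above 0.0118 m and contact force between pull_knob and the fingers above 3 N), for 0.3 s.
At the end, for the whole second after the job is handed in: Fingers alone hold the knob (over 3 N), plunger up more than 11.8 of 14 mm for the last second; two-dot block at rest, let go, in slot2: within 4 mm of its middle, 3 mm of its floor, 0.06 rad of upright, 0.12 rad of in line; faceplate within 0.06 rad of its start (all of step 2 and contact force between pull_knob and thin_block below 0.3 N and contact force between pull_knob and tube_offcut below 0.3 N and contact force between pull_knob and spanner below 0.3 N and contact force between pull_knob and setting_block below 0.3 N and horizontal distance between setting_block and slot2_floor below 0.004 m and z of setting_block in the frame of slot2_floor below 0.003 m and angle between setting_block's own z axis and vertical below 0.06 rad and angle between the x axis of setting_block and the x axis of slot2, either way round below 0.12 rad and linear speed of setting_block below 0.02 m/s and contact force between setting_block and the fingers below 0.2 N and value of joint faceplate between -0.06 and 0.06 rad); the arm keeps its last pose, push and grip.
It fails at once if The plunger was lifted more than 4 mm before the setting block was in its slot (value of joint index_plunger above 0.004 m and horizontal distance between setting_block and slot2_floor above 0.02 m).
It fails at once if The faceplate was turned by more than 0.1 rad (value of joint faceplate above 0.1 rad or value of joint faceplate below -0.1 rad).
It fails at once if A bystander was moved by more than 25 mm (distance of any of thin_block, tube_offcut, spanner from where it was at the start of the episode above 0.025 m).
It also fails if it takes over 58 s, if anything falls off the work surface, if the arm or the gripper's body presses on something with over 40 N, if the wrist force passes 120 N, or if a joint passes its speed limit or range.

## Working session

There is one attempt and no reset: what is moved stays moved. The work goes in short steps, Python scripts to look and compute and a tool call to move; the robot and the scene stay as the last step left them, time stands still between calls to the robot, and variables do not carry over. Pictures are saved under pics/ and viewed, at most 10 in all, crops included, and the job is handed in when it is done.

```bash
mkdir -p pics; ls; cat > h.py <<'E'
import numpy as np, cv2
from cell import r, vision
def grab(n):
    d=vision.capture(n); np.savez(f'pics/{n}.npz',**d); return d
def load(n): return dict(np.load(f'pics/{n}.npz'))
def ray(d,u,v):
    K=d['intrinsics']; k=float(d['k1'])
    p=cv2.undistortPoints(np.array([[[u,v]]],float),K,np.array([k,0,0,0.]))[0,0]
    R=d['view'][:3,:3]; c=-R.T@d['view'][:3,3]
    return c, R.T@np.array([p[0],-p[1],-1.])
def onz(d,u,v,z):
    c,g=ray(d,u,v); return c+g*(z-c[2])/g[2]
def proj(d,P):
    p=d['view'][:3,:3]@np.array(P,float)+d['view'][:3,3]; p=np.array([p[0],-p[1],-p[2]])
    return cv2.projectPoints(p.reshape(1,1,3),np.zeros(3),np.zeros(3),d['intrinsics'],np.array([float(d['k1']),0,0,0.]))[0][0,0]
def tri(d1,p1,d2,p2):
    c1,g1=ray(d1,*p1); c2,g2=ray(d2,*p2)
    s=np.linalg.lstsq(np.c_[g1,-g2],c2-c1,rcond=None)[0]
    a=c1+s[0]*g1;b=c2+s[1]*g2
    return (a+b)/2, np.linalg.norm(a-b)
E
python3 - <<'E'
from h import *
for n in('top','side'):
    d=grab(n); cv2.imwrite(f'pics/{n}0.png',d['image'][...,::-1]); print(n,-d['view'][:3,:3].T@d['view'][:3,3],d['k1'],d['intrinsics'])
print(r.observe())
E
```

```text
pics
top [ 0.37259283 -0.02048433  1.334116  ] -0.10228972487889042 [[575.80741177   0.         325.70707589]
 [  0.         575.80741177 239.50018845]
 [  0.           0.           1.        ]]
side [ 0.34894254 -0.5505725   0.79777442] 0.03234311851661119 [[446.19471684   0.         319.08225141]
 [  0.         446.19471684 241.68060112]
 [  0.           0.           1.        ]]
{'t': 0.1, 'q': array([ 9.85810082e-01,  3.26896496e-01, -1.93496266e-01,  1.05200489e+00,
       -1.04324071e-05,  1.43658184e+00]), 'dq': array([ 0.00091491, -0.00128769,  0.00201294, -0.00128743,  0.0003231 ,
        0.00228109]), 'joint_torque': array([ 2.68260656e-04, -4.44238937e+01,  2.63038069e+01,  7.86072516e-03,
       -1.66013251e-04, -3.88572971e-06]), 'tool_pos': array([0.23931644, 0.49461361, 0.23056089]), 'eef_rot': array([-7.01967017e-01, -3.06159471e+00,  2.35981664e-03]), 'ft_force': array([1.32702228, 1.42566487, 0.34604011]), 'wrist_torque': array([0.02259814, 0.00500215, 0.00205173]), 'finger_force': 0.0, 'opening': 1.0012047793965808}
```

View pics/top0.png

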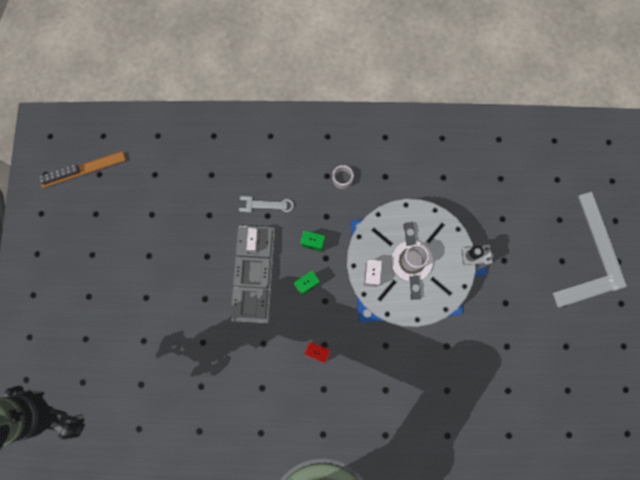

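View pics/side0.png

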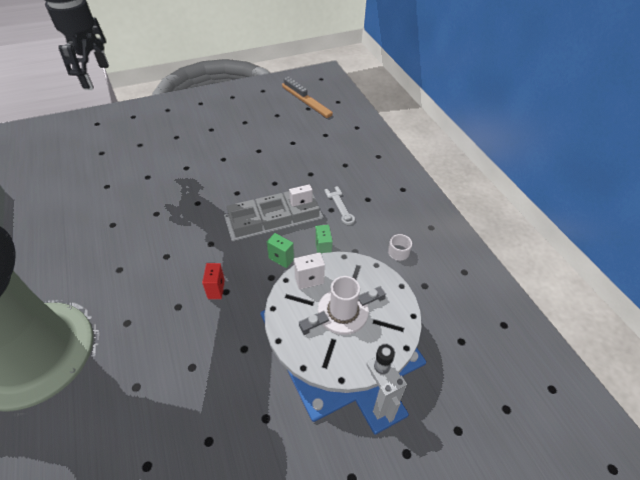

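Candidates for the two-dot block: the pale block on the faceplate (top 373,272), the green ones (313,240 and 306,282), the red one (317,352), and the pale thin block in the rack (252,239). By the description it is the pale one on the faceplate. The slot is either the middle socket (253,271) or the end one (252,302). I'll check both choices in one crop.

```bash
python3 - <<'E'
from h import *
t=load('top')['image'];s=load('side')['image']
R=lambda a,w,h:cv2.resize(a,(w,h),interpolation=cv2.INTER_CUBIC)
a=R(t[220:330,225:285],327,600); b=R(s[175:245,215:335],470,274); c=R(t[230:300,350:500],470,219)
o=np.zeros((600,800,3),np.uint8); o[:,:327]=a;o[:274,330:]=b;o[280:499,330:]=c
cv2.imwrite('pics/c1.png',o[...,::-1])
E
```

```text
(no output)
```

View pics/c1.png

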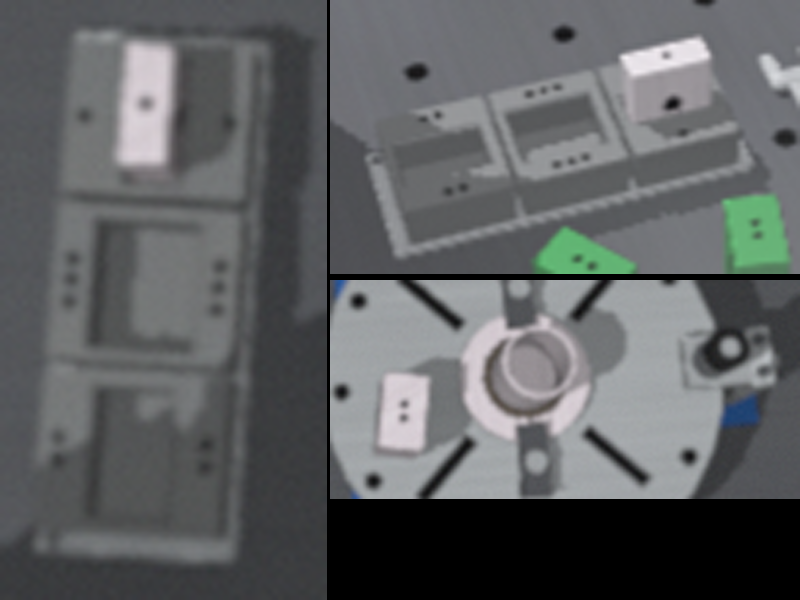

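The block on the faceplate shows two dots (top about 373.6,271.5). The two-dot slot is the end socket nearest the robot, with dots at top about (235.6,302) and (262.6,303.3). The middle socket has three dots, and the one holding the thin block has one.

```bash
python3 - <<'E'
from h import *
t=load('top');s=load('side')
def dots(d,u,v,w,tri=0.5):
    g=cv2.GaussianBlur(cv2.cvtColor(d['image'],cv2.COLOR_RGB2GRAY).astype(np.float32),(0,0),.6)
    x0,y0=int(round(u))-w,int(round(v))-w; p=g[y0:y0+2*w+1,x0:x0+2*w+1]
    k=np.clip(np.median(p)-8-p,0,None); yy,xx=np.mgrid[:p.shape[0],:p.shape[1]]
    return x0+(k*xx).sum()/k.sum(), y0+(k*yy).sum()/k.sum()
c=lambda x,y:(225+(x+.5)/5.45-.5,220+(y+.5)/5.45-.5)
cs=lambda x,y:(215+(x-330+.5)/3.917-.5,175+(y+.5)/3.914-.5)
for n,a,b in(('s2',(58,448),(205,455)),('s3',(71,280),(218,288)),('s1',(84,116),(229,124))):
    A=onz(t,*c(*a),.036);B=onz(t,*c(*b),.036); print(n,A[:2],B[:2],(A+B)[:2]/2,np.linalg.norm(A-B),'yaw x-axis dir perp',np.arctan2(*(A-B)[:2][::-1])-np.pi/2)
for n,a,b in(('s2',(430,117),(455,190)),('s3',(543,90),(572,160))):
    A=onz(s,*cs(*a),.036);B=onz(s,*cs(*b),.036); print('side',n,(A+B)[:2]/2)
for d,box,n in((t,(355,250,388,295),'top'),(s,(290,250,328,292),'side')):
    x0,y0,x1,y1=box; im=d['image'][y0:y1,x0:x1]
    hsv=cv2.cvtColor(im,cv2.COLOR_RGB2HSV); rb=im[...,0].astype(int)-im[...,1]
    m=((rb>4)&(hsv[...,2]>175)).astype(np.uint8)
    m=cv2.morphologyEx(m,cv2.MORPH_CLOSE,np.ones((5,5)))
    C=max(cv2.findContours(m,0,2)[0],key=cv2.contourArea); q=cv2.boxPoints(cv2.minAreaRect(C))+[x0,y0]
    P=np.array([onz(d,*p,.16)[:2] for p in q]); print(n,q.round(1).tolist(),P.round(4).tolist(),P.mean(0),np.linalg.norm(P[0]-P[1]),np.linalg.norm(P[1]-P[2]))
    for i in(0,1): e=P[i+1]-P[i]; print('edge yaw',np.arctan2(e[1],e[0]))
    cv2.imwrite(f'pics/m_{n}.png',np.vstack([cv2.resize(im[...,::-1],None,fx=9,fy=9,interpolation=2)]))
print('dot centre',onz(t,373.4,271.4,.16))
# pipe top & knob
for nm,u,v,z in(('flange?',411.5,262,.1),('plate edgeL/R',346.5,262,.1),('',479,262,.1),('knob top',477,252,.177)): print(nm,onz(t,u,v,z))
E
python3 - <<'E'
import cv2,numpy as np
a=cv2.imread('pics/m_top.png');b=cv2.imread('pics/m_side.png')
s=cv2.imread('pics/top0.png')[235:275,460:500];t=cv2.imread('pics/side0.png')[335:385,365:415]
o=np.zeros((600,800,3),np.uint8)
for im,x,y in((a,0,0),(cv2.resize(b,None,fx=.8,fy=.8),310,0),(cv2.resize(s,(180,180),interpolation=2),600,0),(cv2.resize(t,(250,250),interpolation=2),310,340)): 
    h,w=min(im.shape[0],600-y),min(im.shape[1],800-x); o[y:y+h,x:x+w]=im[:h,:w]
cv2.imwrite('pics/c2.png',o)
E
```

```text
s2 [0.46050755 0.20023931] [0.45868604 0.13894704] [0.45959679 0.16959317] 0.06131932591919537 yaw x-axis dir perp -0.0297096258135785
s3 [0.53070363 0.19761906] [0.52829236 0.13580076] [0.529498   0.16670991] 0.061865304342154766 yaw x-axis dir perp -0.03898593002099049
s1 [0.60038939 0.19500061] [0.59778958 0.13348204] [0.59908948 0.16424133] 0.061573485216568635 yaw x-axis dir perp -0.042235491767447675
side s2 [0.46015044 0.17128582]
side s3 [0.53094077 0.16904513]
top [[366.0, 260.0], [380.0, 260.0], [380.0, 283.0], [366.0, 283.0]] [[0.5421, -0.0873], [0.5425, -0.1162], [0.495, -0.1162], [0.4946, -0.0875]] [ 0.51855899 -0.10180525] 0.028834338833394764 0.047511654223791236
edge yaw -1.5577342753712975
edge yaw 3.141260803084584
side [[293.4, 258.2], [320.6, 252.2], [323.5, 265.3], [296.3, 271.4]] [[0.4957, -0.0844], [0.5465, -0.0894], [0.5402, -0.1187], [0.4907, -0.1135]] [ 0.51825603 -0.10151101] 0.050969648162278315 0.03003765151543515
edge yaw -0.09782483425871756
edge yaw -1.7820911581662215
dot centre [ 0.51870055 -0.10261967  0.16      ]
flange? [ 0.54768358 -0.18932556  0.1       ]
plate edgeL/R [ 0.54586016 -0.04861731  0.1       ]
 [ 0.54945217 -0.3366371   0.1       ]
knob top [ 0.55899331 -0.31340511  0.177     ]
```

View pics/c2.png

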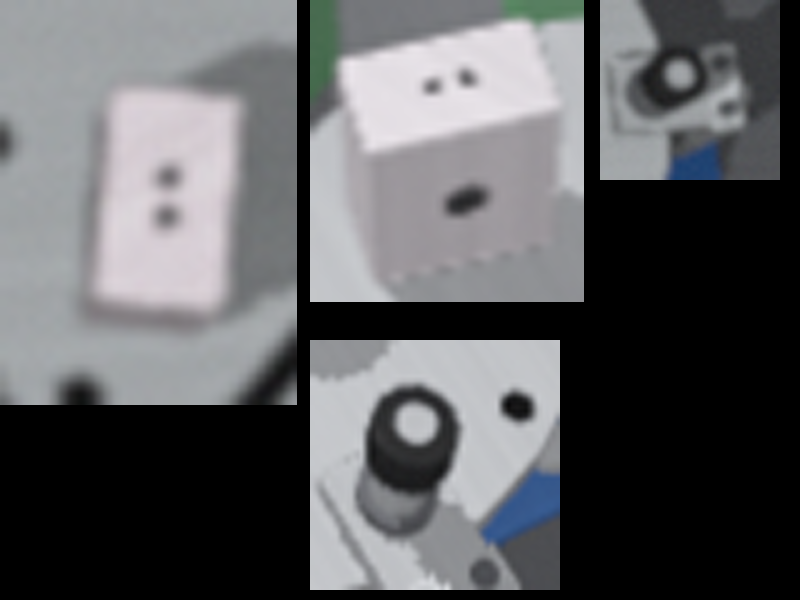

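The block's top face has corners in the top view at about (367,260), (381.6,261), (380.3,284.4) and (365.5,283). The knob cap is at top (477.3,251) and side (386,351.5).

```bash
python3 - <<'E'
from h import *
t=load('top');s=load('side')
T=[(355+(x+.5)/9-.5,250+(y+.5)/9-.5) for x,y in((110,92),(240,100),(228,310),(95,298))]
S=[(290+(x-310+.5)/7.2-.5,250+(y+.5)/7.2-.5) for x,y in((340,62),(530,20),(558,103),(368,153))]
for d,Q in((t,T),(s,S)):
    P=np.array([onz(d,*q,.16)[:2] for q in Q]); print(P.round(4).tolist(),P.mean(0))
    for i in range(4):
        e=P[(i+1)%4]-P[i]; print(round(np.linalg.norm(e),4), round(np.arctan2(e[1],e[0]),3),end=' | ')
    print()
kt=(477.3,251.0);ks=(386,351.4)
print('knob',tri(t,kt,s,ks),onz(t,*kt,.177),onz(s,*ks,.177))
o=r.observe(); 
from scipy.spatial.transform import Rotation as R
print(R.from_rotvec(o['eef_rot']).as_matrix().round(4))
E
```

```text
[[0.5426, -0.0889], [0.5411, -0.1187], [0.4929, -0.1159], [0.4953, -0.0857]] [ 0.5179928  -0.10232238]
0.0298 -1.62 | 0.0483 3.084 | 0.0303 1.493 | 0.0474 -0.068 | 
[[0.4964, -0.0845], [0.5455, -0.0894], [0.5422, -0.1161], [0.4932, -0.1132]] [ 0.51933385 -0.1007979 ]
0.0494 -0.099 | 0.0269 -1.695 | 0.049 3.084 | 0.0289 1.463 | 
knob (array([ 0.56074557, -0.31352029,  0.17930201]), np.float64(0.00010348346377212193)) [ 0.5610701  -0.31408781  0.177     ] [ 0.56158659 -0.31264733  0.177     ]
[[-9.001e-01  4.357e-01 -9.000e-04]
 [ 4.357e-01  9.001e-01 -1.300e-03]
 [ 2.000e-04 -1.600e-03 -1.000e+00]]
```

Both views agree to about 1.5 mm. My estimates:
- **Block:** (.5187, -.1016), yaw about -.075.
- **Slot2:** (.460, .1704), yaw about -.037. The pitch measures 69.9 mm, as it should.
- **Knob:** (.5613, -.3133), top at .179 against the given .177.

Moving above the block now.

Careful with the scale: shifts go in shares of 0.75 m and turns go in shares of pi/2 rad. That gives: -0.0284 m is -0.0379, -0.02305 m is -0.0307.

Request:
run_rows(
  rows=[
    {"d":[-0.0379,-0.0307,0]},
    {"d":[-0.0379,-0.0307,0]},
    {"d":[-0.0379,-0.0307,0]},
    {"d":[-0.0379,-0.0307,0]},
    {"d":[-0.0379,-0.0307,0]},
    {"d":[-0.0379,-0.0307,0]},
    {"d":[-0.0379,-0.0307,0]},
    {"d":[-0.0379,-0.0307,0]},
    {"d":[-0.0379,-0.0307,0]},
    {"d":[-0.0379,-0.0307,0]},
  ],
  aperture=0.7,
)

```text
t: 0.93
tool_pos: [0.395, 0.1621, 0.2312]
eef_rot: [-0.702, -3.062, 0.0]
ft_force: [0.6, 0.1, -0.0]
opening: 0.7
finger_force: 0.0
```

Request:
run_rows(
  rows=[
    {"d":[-0.0379,-0.0307,0]},
    {"d":[-0.0379,-0.0307,0]},
    {"d":[-0.0379,-0.0307,0]},
    {"d":[-0.0379,-0.0307,0]},
    {"d":[-0.0379,-0.0307,0]},
    {"d":[-0.0379,-0.0307,0]},
    {"d":[-0.0379,-0.0307,0]},
    {"d":[-0.0379,-0.0307,0]},
    {"r":[0,0,-0.0598]},
    {"r":[0,0,-0.0598]},
    {"r":[0,0,-0.0598]},
    {"r":[0,0,-0.0598]},
  ],
)

```text
t: 1.93
tool_pos: [0.5186, -0.1014, 0.2306]
eef_rot: [-0.111, -3.138, -0.001]
ft_force: [-0.3, -0.4, -0.1]
opening: 0.698
finger_force: 0.0
```

```bash
cat > st.py <<'E'
import sys; from h import *
from scipy.spatial.transform import Rotation as R
# usage: st.py x y z yaw(of tool y minus 90deg): prints move in tool axes
for _ in range(1): o=r.observe()
M=R.from_rotvec(o['eef_rot']).as_matrix(); x,y,z,w=map(float,sys.argv[1:5])
print('tcp',o['tool_pos'].round(4),'yaw',round(np.arctan2(-M[0,1],M[1,1]),4),'tilt',M[:2,2].round(4),'F',o['ft_force'].round(1),'ff',round(o['finger_force'],1),'op',round(o['opening'],3),'t',o['t'])
print('d tool',(M.T@(np.array([x,y,z])-o['tool_pos'])).round(4),'rz',round(-(w-np.arctan2(-M[0,1],M[1,1])),4))
E
python3 st.py .5187 -.1016 .130 -.075
```

```text
tcp [ 0.5186 -0.1014  0.2306] yaw -0.071 tilt [-0.0013  0.0005] F [-0.3 -0.4 -0.1] ff 0.0 op 0.698 t 1.9333
d tool [-0.0002 -0.0002  0.1006] rz 0.004
```

Down 0.1 m, then close.

In the tool's units: 0.025 m is 0.0333, 0.015 m is 0.02.

Request:
run_rows(
  rows=[
    {"d":[0,0,0.0333]},
    {"d":[0,0,0.0333]},
    {"d":[0,0,0.0333]},
    {"d":[0,0,0.02]},
    {"d":[0,0,0.0133]},
    {},
    {},
  ],
)

```text
t: 2.52
tool_pos: [0.5188, -0.101, 0.1312]
eef_rot: [-0.117, -3.139, -0.0]
ft_force: [0.9, -0.4, -0.0]
opening: 0.701
finger_force: 0.0
```

Request:
run_rows(
  rows=[
    {},
    {},
    {},
    {},
    {},
    {},
    {},
    {},
    {},
    {},
  ],
  aperture=0,
)

```text
t: 3.35
tool_pos: [0.52, -0.1013, 0.1326]
eef_rot: [0.117, 3.137, -0.001]
ft_force: [-0.2, 0.2, 6.6]
opening: 0.341
finger_force: 60.1
```

```bash
python3 st.py .5187 -.1016 .130 -.075
```

```text
tcp [ 0.52   -0.1013  0.1326] yaw -0.0747 tilt [ 0.0025 -0.0007] F [-0.2  0.2  6.6] ff 60.1 op 0.341 t 3.35
d tool [ 0.0013 -0.0004  0.0026] rz 0.0003
```

In the tool's units: -0.03 m is -0.04, -0.02 m is -0.0267.

Request:
run_rows(
  rows=[
    {"d":[0,0,-0.0133]},
    {"d":[0,0,-0.0267]},
    {"d":[0,0,-0.04]},
    {"d":[0,0,-0.04]},
    {"d":[0,0,-0.0267]},
    {},
    {},
  ],
)

```text
t: 3.93
tool_pos: [0.5195, -0.1013, 0.2423]
eef_rot: [0.117, 3.137, -0.001]
ft_force: [0.2, -0.5, -3.6]
opening: 0.339
finger_force: 59.6
```

```bash
python3 st.py .460 .1704 .15 -.037
```

```text
tcp [ 0.5195 -0.1013  0.2423] yaw -0.0749 tilt [ 0.0021 -0.0008] F [ 0.2 -0.5 -3.6] ff 59.6 op 0.339 t 3.9333
d tool [0.0798 0.2666 0.0919] rz -0.0379
```

In the tool's units: 0.03 m is 0.04, 0.0296 m is 0.0395, -0.038 rad is -0.0242.

Request:
run_rows(
  rows=[
    {"d":[0.0117,0.0395,0]},
    {"d":[0.0117,0.0395,0]},
    {"d":[0.0117,0.0395,0]},
    {"d":[0.0117,0.0395,0]},
    {"d":[0.0117,0.0395,0]},
    {"d":[0.0117,0.0395,0]},
    {"d":[0.0117,0.0395,0]},
    {"d":[0.0117,0.0395,0.0133]},
    {"d":[0.0117,0.0395,0.0267]},
    {"d":[0,0,0.04],"r":[0,0,-0.0242]},
    {"d":[0,0,0.0267]},
    {},
  ],
)

```text
t: 4.93
tool_pos: [0.4549, 0.1701, 0.1558]
eef_rot: [-0.055, -3.13, 0.004]
ft_force: [-1.2, -0.3, -3.0]
opening: 0.34
finger_force: 60.0
```

```bash
python3 st.py .460 .1704 .092 -.037
python3 - <<'E'
from h import *
t=grab('top');s=grab('side')
R=lambda a,w,h:cv2.resize(a,(w,h),interpolation=cv2.INTER_CUBIC)
o=np.zeros((600,800,3),np.uint8)
o[:,:350]=R(t['image'][225:345,220:290],350,600); o[:450,350:800]=R(s['image'][150:250,205:305],450,450)
cv2.imwrite('pics/c3.png',o[...,::-1])
E
```

```text
tcp [0.4549 0.1701 0.1558] yaw -0.0353 tilt [-0.0107 -0.0024] F [-1.2 -0.3 -3. ] ff 60.0 op 0.34 t 4.9333
d tool [-0.0058  0.0006  0.0637] rz 0.0017
```

View pics/c3.png

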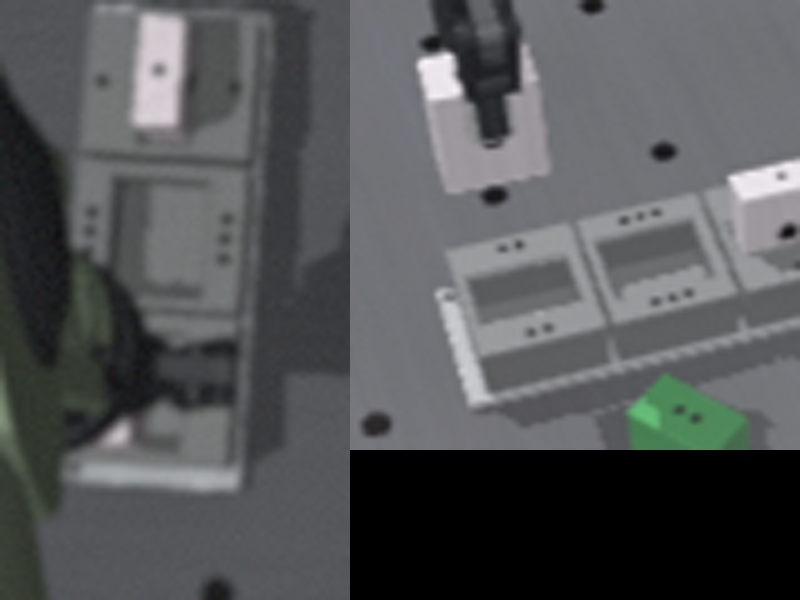

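In the side crop, slot2's dot pairs centre on (511,245.5) and (539,330.5). The held block's near bottom edge runs from (447,192) to (549,176). I'll compare the two in the same view.

```bash
python3 - <<'E'
from h import *
s=load('side'); c=lambda x,y:(205+(x-350+.5)/4.5-.5,150+(y+.5)/4.5-.5)
A=onz(s,*c(511,245.5),.036);B=onz(s,*c(539,330.5),.036);print('slot',(A+B)/2,np.linalg.norm(A-B),np.arctan2(*(A-B)[:2][::-1])-np.pi/2)
z=r.observe()['tool_pos'][2]-.0326
a=onz(s,*c(447,192),z);b=onz(s,*c(549,176),z);e=b-a;n=np.array([-e[1],e[0]])/np.hypot(*e[:2])
print('block bottom edge',a,b,np.hypot(*e[:2]),np.arctan2(e[1],e[0]),'centre',(a+b)[:2]/2+n*.015)
# top corners near-face 
a=onz(s,*c(433,106),z+.06);b=onz(s,*c(540,88),z+.06);print(a,b,(a+b)/2)
E
python3 st.py .460 .1704 .092 -.037
```

```text
slot [0.46068666 0.1718939  0.036     ] 0.06331857688959917 -0.047410887652423295
block bottom edge [0.4300019  0.15817869 0.12727267] [0.47795272 0.15141688 0.12727267] 0.04842523147789887 -0.14009187039507057 centre [0.45607182 0.16965083]
[0.4307492  0.15057689 0.18727267] [0.47870492 0.14518579 0.18727267] [0.45472706 0.14788134 0.18727267]
tcp [0.4582 0.1701 0.1599] yaw -0.0369 tilt [-0.0043 -0.001 ] F [ 0.7  0.1 -2.1] ff 60.0 op 0.343 t 5.0333
d tool [-0.002   0.0004  0.0679] rz 0.0001
```

Request:
run_rows(
  rows=[
    {},
    {},
    {},
    {},
  ],
)

```text
t: 5.37
tool_pos: [0.4608, 0.1703, 0.1623]
eef_rot: [0.059, 3.139, 0.001]
ft_force: [-1.0, -0.4, -3.0]
opening: 0.338
finger_force: 60.0
```

```bash
python3 st.py .461 .1708 .092 -.037
```

```text
tcp [0.4608 0.1703 0.1623] yaw -0.0374 tilt [0.002  0.0004] F [-1.  -0.4 -3. ] ff 60.0 op 0.338 t 5.3667
d tool [-0.0001  0.0005  0.0703] rz -0.0004
```

In the tool's units: 0.025 m is 0.0333, 0.02 m is 0.0267.

Request:
run_rows(
  rows=[
    {"d":[0,0.0007,0.0267]},
    {"d":[0,0,0.0333]},
    {"d":[0,0,0.0267]},
    {"d":[0,0,0.02]},
    {"d":[0,0,0.0093]},
    {},
    {},
    {},
    {},
  ],
)

```text
t: 6.12
tool_pos: [0.461, 0.1712, 0.0755]
eef_rot: [0.058, 3.139, 0.001]
ft_force: [0.6, -0.1, -1.9]
opening: 0.339
finger_force: 60.1
```

```bash
python3 st.py .461 .1708 .0446 -.037
```

```text
tcp [0.461  0.1712 0.0755] yaw -0.0369 tilt [0.0023 0.0005] F [ 0.6 -0.1 -1.9] ff 60.1 op 0.339 t 6.1167
d tool [ 0.0001 -0.0004  0.0309] rz 0.0001
```

In the tool's units: 0.003 m is 0.004, 0.002 m is 0.0027.

Request:
run_rows(
  rows=[
    {"d":[0,0,0.004]},
    {"d":[0,0,0.004]},
    {"d":[0,0,0.004]},
    {"d":[0,0,0.004]},
    {"d":[0,0,0.0027]},
    {},
    {},
  ],
)

```text
t: 6.7
tool_pos: [0.4598, 0.1709, 0.0601]
eef_rot: [-0.058, -3.141, 0.0]
ft_force: [0.6, -0.9, -1.8]
opening: 0.338
finger_force: 60.1
```

```bash
python3 st.py .461 .1708 .0446 -.037
```

```text
tcp [0.4598 0.1709 0.0601] yaw -0.0368 tilt [-0.0005 -0.0001] F [ 0.6 -0.9 -1.8] ff 60.1 op 0.338 t 6.7
d tool [-0.0012 -0.0001  0.0155] rz 0.0002
```

It is entering the pocket with no side force, 8 mm in. Continuing.

In the tool's units: 0.003 m is 0.004, 0.001 m is 0.0013.

Request:
run_rows(
  rows=[
    {"d":[0,0,0.004]},
    {"d":[0,0,0.004]},
    {"d":[0,0,0.004]},
    {"d":[0,0,0.004]},
    {"d":[0,0,0.0013]},
    {},
    {},
    {},
  ],
)

```text
t: 7.37
tool_pos: [0.46, 0.171, 0.0473]
eef_rot: [0.058, 3.141, 0.0]
ft_force: [0.4, 0.5, -2.0]
opening: 0.343
finger_force: 60.1
```

```bash
python3 st.py .461 .1708 .0446 -.037
```

```text
tcp [0.46   0.171  0.0473] yaw -0.0368 tilt [0. 0.] F [ 0.4  0.5 -2. ] ff 60.1 op 0.343 t 7.3667
d tool [-0.001  -0.0002  0.0027] rz 0.0002
```

In the tool's units: 0.001 m is 0.0013.

Request:
run_rows(
  rows=[
    {"d":[0,0,0.0013]},
    {"d":[0,0,0.0013]},
    {"d":[0,0,0.0013]},
    {"d":[0,0,0.0013]},
    {},
    {},
  ],
)

```text
t: 7.87
tool_pos: [0.4601, 0.1711, 0.0447]
eef_rot: [0.058, 3.14, 0.0]
ft_force: [-4.4, -0.4, 13.0]
opening: 0.342
finger_force: 62.1
```

```bash
python3 st.py .461 .1708 .0446 -.037
```

```text
tcp [0.4601 0.1711 0.0447] yaw -0.0366 tilt [0.0008 0.    ] F [-4.4 -0.4 13. ] ff 62.1 op 0.342 t 7.8667
d tool [-0.0009 -0.0002  0.0001] rz 0.0004
```

It is on the floor, with contact at the predicted height. Releasing and rising.

Request:
run_rows(
  rows=[
    {},
    {},
    {},
    {},
    {},
    {},
  ],
  aperture=0.7,
)

```text
t: 8.37
tool_pos: [0.4599, 0.1709, 0.0432]
eef_rot: [-0.058, -3.141, 0.0]
ft_force: [0.9, 0.4, -0.3]
opening: 0.702
finger_force: 0.0
```

Request:
run_rows(
  rows=[
    {"d":[0,0,-0.0133]},
    {"d":[0,0,-0.0267]},
    {"d":[0,0,-0.0467]},
    {"d":[0,0,-0.0533]},
    {"d":[0,0,-0.0533]},
    {"d":[0,0,-0.0533]},
    {"d":[0,0,-0.0267]},
    {},
    {},
    {},
  ],
)

```text
t: 9.2
tool_pos: [0.4593, 0.1708, 0.2478]
eef_rot: [-0.058, -3.14, 0.0]
ft_force: [0.5, -0.4, -0.8]
opening: 0.696
finger_force: 0.0
```

```bash
python3 st.py .5613 -.3133 .24 -.037
python3 - <<'E'
from h import *
s=grab('side'); 
cv2.imwrite('pics/c4.png',cv2.resize(s['image'][150:250,205:325],(600,500),interpolation=2)[...,::-1])
E
```

```text
tcp [0.4593 0.1708 0.2478] yaw -0.0368 tilt [-0.0009 -0.0002] F [ 0.5 -0.4 -0.8] ff 0.0 op 0.696 t 9.2
d tool [-0.1198 -0.48    0.0078] rz 0.0002
```

View pics/c4.png

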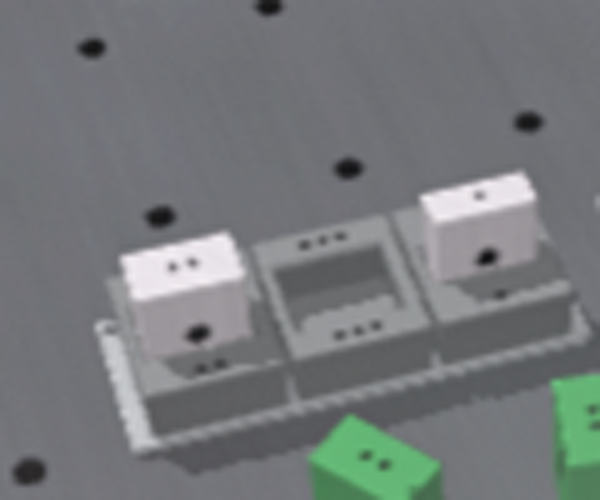

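The block sits upright in the two-dot slot, about (185,265) in the crop, as low as the thin block. Slot 3 is empty and the bystanders have not moved. Now to the knob.

In the tool's units: -0.0369 m is -0.0492, -0.0092 m is -0.0123.

Request:
run_rows(
  rows=[
    {"d":[-0.0123,-0.0492,0]},
    {"d":[-0.0123,-0.0492,0]},
    {"d":[-0.0123,-0.0492,0]},
    {"d":[-0.0123,-0.0492,0]},
    {"d":[-0.0123,-0.0492,0]},
    {"d":[-0.0123,-0.0492,0]},
    {"d":[-0.0123,-0.0492,0]},
    {"d":[-0.0123,-0.0492,0]},
    {"d":[-0.0123,-0.0492,0]},
    {"d":[-0.0123,-0.0492,0]},
    {"d":[-0.0123,-0.0492,0]},
    {"d":[-0.0123,-0.0492,0]},
  ],
)

```text
t: 10.25
tool_pos: [0.5531, -0.277, 0.2461]
eef_rot: [-0.058, -3.138, -0.003]
ft_force: [0.3, 1.2, 0.1]
opening: 0.699
finger_force: 0.0
```

Request:
run_rows(
  rows=[
    {"d":[-0.0123,-0.0492,0]},
    {},
    {},
    {},
    {},
  ],
)

```text
t: 10.67
tool_pos: [0.5612, -0.3113, 0.2473]
eef_rot: [-0.056, -3.139, -0.002]
ft_force: [0.0, 0.3, -0.4]
opening: 0.701
finger_force: 0.0
```

```bash
python3 st.py .5613 -.3131 .147 -.037
```

```text
tcp [ 0.5612 -0.3113  0.2473] yaw -0.0358 tilt [-0.0019  0.0016] F [ 0.   0.3 -0.4] ff 0.0 op 0.701 t 10.6667
d tool [-0.0003 -0.0019  0.1003] rz 0.0012
```

In the tool's units: 0.03 m is 0.04, 0.025 m is 0.0333.

Request:
run_rows(
  rows=[
    {"d":[0,-0.002,0.0267]},
    {"d":[0,0,0.04]},
    {"d":[0,0,0.0333]},
    {"d":[0,0,0.02]},
    {"d":[0,0,0.0133]},
    {},
    {},
    {},
  ],
)

```text
t: 11.33
tool_pos: [0.5626, -0.3143, 0.1498]
eef_rot: [0.057, 3.139, -0.002]
ft_force: [-0.1, 0.3, -0.3]
opening: 0.699
finger_force: 0.0
```

```bash
python3 st.py .5613 -.3131 .147 -.037
python3 - <<'E'
from h import *
s=grab('side');t=grab('top'); o=np.zeros((400,800,3),np.uint8)
o[:,:400]=cv2.resize(s['image'][310:410,340:440],(400,400),interpolation=2);o[:,400:]=cv2.resize(t['image'][210:290,430:510],(400,400),interpolation=2)
cv2.imwrite('pics/c5.png',o[...,::-1])
E
```

```text
tcp [ 0.5626 -0.3143  0.1498] yaw -0.0361 tilt [ 0.0018 -0.0013] F [-0.1  0.3 -0.3] ff 0.0 op 0.699 t 11.3333
d tool [0.0014 0.0012 0.0028] rz 0.0009
```

View pics/c5.png

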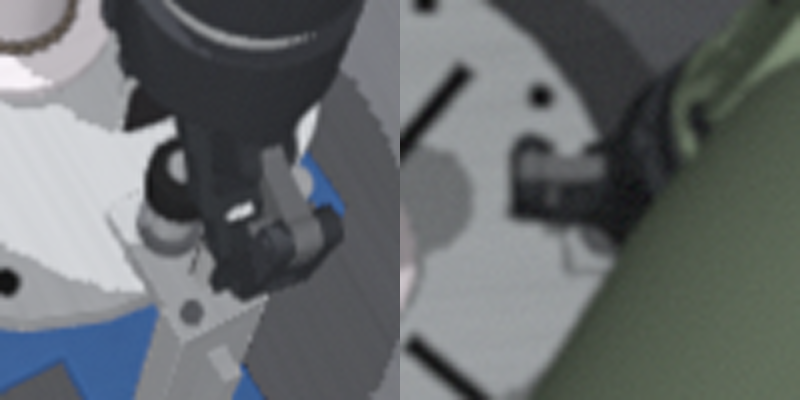

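The knob (crop 175,190) lies between the fingers. The near finger passes in front of it and is clear of the bracket. Going down the last 2 mm and closing.

In the tool's units: 0.002 m is 0.0027, 0.001 m is 0.0013.

Request:
run_rows(
  rows=[
    {"d":[0,0.0013,0.0027]},
    {},
    {},
    {},
  ],
)

```text
t: 11.77
tool_pos: [0.5618, -0.3133, 0.1464]
eef_rot: [0.058, 3.141, -0.0]
ft_force: [-1.0, -0.0, 0.0]
opening: 0.702
finger_force: 0.0
```

```bash
python3 st.py .5613 -.3131 .147 -.037
```

```text
tcp [ 0.5618 -0.3133  0.1464] yaw -0.0369 tilt [ 0.0001 -0.0001] F [-1. -0.  0.] ff 0.0 op 0.702 t 11.7667
d tool [ 0.0005  0.0002 -0.0006] rz 0.0001
```

Request:
run_rows(
  rows=[
    {},
    {},
    {},
    {},
    {},
    {},
    {},
    {},
    {},
  ],
  aperture=0,
)

```text
t: 12.52
tool_pos: [0.5618, -0.3129, 0.1465]
eef_rot: [0.057, 3.141, 0.001]
ft_force: [-1.6, 4.5, 4.2]
opening: 0.311
finger_force: 59.1
```

```bash
python3 st.py .5613 -.3131 .147 -.037
```

```text
tcp [ 0.5618 -0.3129  0.1465] yaw -0.0366 tilt [0.0002 0.0006] F [-1.6  4.5  4.2] ff 59.1 op 0.311 t 12.5167
d tool [ 0.0005 -0.0002 -0.0005] rz 0.0004
```

In the tool's units: -0.002 m is -0.0027.

Request:
run_rows(
  rows=[
    {"d":[0,0,-0.0027]},
    {"d":[0,0,-0.0027]},
    {"d":[0,0,-0.0027]},
    {"d":[0,0,-0.0027]},
    {"d":[0,0,-0.0027]},
    {"d":[0,0,-0.0027]},
    {},
    {},
    {},
  ],
)

```text
t: 13.27
tool_pos: [0.5617, -0.3128, 0.1574]
eef_rot: [-0.058, -3.14, -0.002]
ft_force: [5.0, 2.1, -13.9]
opening: 0.307
finger_force: 59.8
```

```bash
python3 st.py .5618 -.3129 .1605 -.037
```

```text
tcp [ 0.5617 -0.3128  0.1574] yaw -0.0366 tilt [-0.0006  0.0012] F [  5.    2.1 -13.9] ff 59.8 op 0.307 t 13.2667
d tool [-0.0001 -0.     -0.0031] rz 0.0004
```

Request:
run_rows(
  rows=[
    {"d":[0,0,-0.0013]},
    {"d":[0,0,-0.0013]},
    {"d":[0,0,-0.0013]},
    {"d":[0,0,-0.0013]},
    {},
    {},
    {},
    {},
  ],
)

```text
t: 13.93
tool_pos: [0.5617, -0.3128, 0.1607]
eef_rot: [-0.058, -3.14, -0.002]
ft_force: [6.7, 0.7, -16.3]
opening: 0.31
finger_force: 60.8
```

```bash
python3 st.py .5618 -.3129 .1605 -.037
```

```text
tcp [ 0.5617 -0.3128  0.1607] yaw -0.0366 tilt [-0.0009  0.0015] F [  6.7   0.7 -16.3] ff 60.8 op 0.31 t 13.9333
d tool [-0.0001 -0.0001  0.0002] rz 0.0004
```

In the tool's units: -0.001 m is -0.0013, -0.0005 m is -0.0007.

Request:
run_rows(
  rows=[
    {"d":[0,0,-0.0013]},
    {"d":[0,0,-0.0007]},
    {},
    {},
    {},
    {},
    {},
    {},
    {},
    {},
  ],
)

```text
t: 14.77
tool_pos: [0.5617, -0.3128, 0.1608]
eef_rot: [-0.058, -3.139, -0.003]
ft_force: [9.7, 0.2, -24.0]
opening: 0.31
finger_force: 60.7
```

```bash
python3 st.py .5618 -.3129 .1605 -.037
python3 - <<'E'
from h import *
s=grab('side'); o=np.zeros((400,800,3),np.uint8)
o[:,:400]=cv2.resize(s['image'][310:410,340:440],(400,400),interpolation=2);o[:,400:]=cv2.resize(s['image'][150:250,205:305],(400,400),interpolation=2)
cv2.imwrite('pics/c6.png',o[...,::-1])
E
```

```text
tcp [ 0.5617 -0.3128  0.1608] yaw -0.0366 tilt [-0.0017  0.0021] F [  9.7   0.2 -24. ] ff 60.7 op 0.31 t 14.7667
d tool [-0.0002 -0.0001  0.0003] rz 0.0004
```

View pics/c6.png

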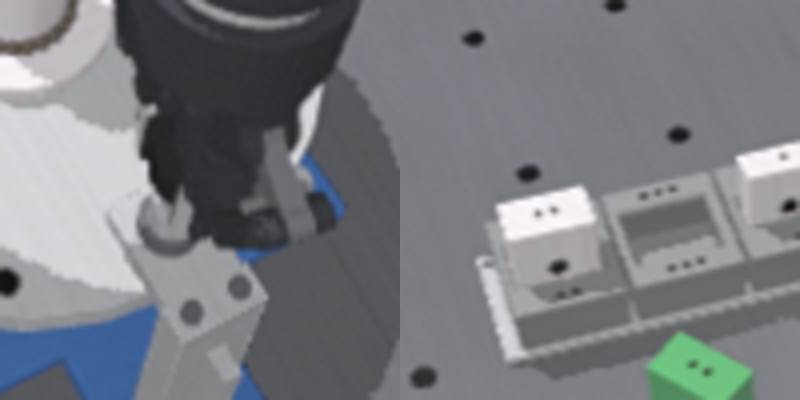

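The force rises (16 to 24 N) with no further travel, so the plunger is at its stop. The knob is up, with the rod showing at (180,210), and the block is still in its slot. Handing in.

```bash
python3 -c "
from cell import r
print(r.sign_off())"
```

```text
the job is handed in; nothing more can be done
None
```

The two-dot block is fully down in the two-dot slot and let go, and the job was handed in with the gripper holding the plunger knob up at its stop; no verdict came back from the hand-in.

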